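# Move the moulded tumblers from the cooling rack to the inspection rack in shot order

### The arm

A 7-joint arm with a two-finger parallel gripper is mounted at the origin on the work surface. World frame = base frame: x ahead of the robot, y to its left, z up, the work surface at z = 0. Lengths are in m, angles in rad, forces in N, time in s.
With the tool pointing down it reaches from about 0.4 to 0.85 m from the base axis. Payload 4.5 kg.
Tool frame: the origin (TCP) lies at the very end of the fingers, on their centre line; the grasp point (between the pads) lies 19 mm behind it (r.grip_point_offset is the distance from the TCP to the grasp point, in m); z points along the fingers, y is the line along which they close (so a half turn about z gives the same grasp; the last joint's range is limited). The gripper opens to 88 mm and grips with 3 to 60 N. Pads are 18 mm wide; open, the fingers measure 123 mm over their backs; the gripper's body (75 mm by 187 mm) begins 45 mm behind the grasp point.
Start: joints at [-1.193, 0.689, -0.195, 1.565, 0.157, 0.902, -0.215], TCP at [0.211, 0.588, 0.239] pointing down, gripper open.
Joint ranges: [-3.01, 3.01], [-0.46, 2.08], [-1.47, 1.51], [0.13, 2.56], [-1, 4.14], [0.04, 2.09], [-2.66, 2.66]. Speed limits (rad/s): [2.57, 2.57, 3.14, 3.14, 3.14, 3.14, 3.14].

### API

Orientations are given as a unit quaternion [x, y, z, w].
In Python, from plant import r gives the robot as it stands.
- The arm moves only by the tool carry_out, never from a script. Its argument "rows" is a list of rows, each a list of 3 entries, a list of its own where there are three numbers: the shift along the tool's x, y, z in cm, then the turn, a rotation vector about the tool's x, y, z in degrees, then the closure, from 0 (fully open) to 1 (shut). A call has 1 to 12 rows; each row is the pose to reach, as a shift and turn from the pose commanded when the call began, along the tool's axes at that moment; what a row does not reach only later rows make up. A row lasts 1/10 s, in which the tool goes at most 50 mm and 8.59 degrees, less where a joint would pass 70% of its speed; a pose out of reach is approached as far as the arm can. A call with a gripper value outside its range is refused whole. The fingers move at their own pace and stop on an object; "newtons" is the grip in N (left out, the last holds). Time passes only in rows, so rows that repeat a pose let the fingers close. It gives the time, the measured TCP pose, the force, the opening and the grip force at its end, in the units of the state.
- r.get_state(): the state, without advancing time (a new reading comes with each control period).
- r.snapshot(name): name is "scene" or "top" or "wrist"; returns a dict with "image" (384x512x3 uint8, red, green, blue), "fx", "fy", "cx", "cy" (pixels), "pose" (4x4, takes a point from camera to world coordinates). Camera axes: x right, y up, looking along -z (the intrinsics and any distortion apply to the point x, -y, -z); pixel columns grow to the right and rows downward; lengths in m; the calibration is good to about 2 mm. A picture is of the moment at which its call begins. There is no depth.
- r.finish_job(): hands the job in; it is judged then, once.
The state is a dict: "clock": time; "q": joint angles; "qd": joint speeds; "joint_torque": joint torques, N m; "tool_pos": TCP position; "eef_rot": TCP orientation; "contact_force": force on the tool from outside, world axes, zero at the start; "moment": the same for the moment, N m; "opening": opening from 0.0 (shut) to 1.0 (fully open); "finger_force": force on a finger pad.
Only numpy, scipy, OpenCV 4.12 (cv2) and the standard library are available. Lean on these libraries where they do the work, as an engineer would, in place of code of your own. Each camera call takes 0.05 s, during which the arm holds its last target. There are 200 camera calls.

### The job

The four tumblers on the cooling rack (aluminium, white mandrels) stand in the order they were moulded, the first shot next to the rack's red end plate. Move them one at a time, first shot first, onto the black mandrels of the plywood inspection rack in the same order, so that the first shot again stands next to the red end plate. Set each one down mouth down, not dropped, with its rim flat on the board, and leave everything else on the bench where it lies.

Things in the scene. Friction and masses are not known exactly. Their poses are not given: they have to be found in the camera images.
- tumbler_magenta: Magenta moulded drinking tumbler, standing mouth down. 60 mm high; 53 mm across at the rim (below), 48 mm at the closed top; wall 3 mm, so 47 mm wide inside at the mouth, hollow 56 mm deep. About 35 g, stiff. Origin: centre of the rim plane underneath; z up, out of the closed end. Round: its yaw means nothing.
- tumbler_yellow: Yellow moulded drinking tumbler, standing mouth down. 60 mm high; 53 mm across at the rim (below), 48 mm at the closed top; wall 3 mm, so 47 mm wide inside at the mouth, hollow 56 mm deep. About 35 g, stiff. Origin: centre of the rim plane underneath; z up, out of the closed end. Round: its yaw means nothing.
- tumbler_green: Green moulded drinking tumbler, standing mouth down. 60 mm high; 53 mm across at the rim (below), 48 mm at the closed top; wall 3 mm, so 47 mm wide inside at the mouth, hollow 56 mm deep. About 35 g, stiff. Origin: centre of the rim plane underneath; z up, out of the closed end. Round: its yaw means nothing.
- tumbler_blue: Blue moulded drinking tumbler, standing mouth down. 60 mm high; 53 mm across at the rim (below), 48 mm at the closed top; wall 3 mm, so 47 mm wide inside at the mouth, hollow 56 mm deep. About 35 g, stiff. Origin: centre of the rim plane underneath; z up, out of the closed end. Round: its yaw means nothing.
- cooling_rack: Cooling rack, fixed: aluminium plate 340 x 90 mm, upper face 16 mm over the table. Four WHITE mandrels (pegs 28 mm across, 32 mm high) along its x axis at x = +111 (first place), +37, -37, -111 mm, y = 0, a tumbler over each at the start. Red upright end plate, 38 mm high, at x = +161; steel bow, 40 mm high, at x = -160. Origin: on the table under its middle; z up.
- inspection_rack: Inspection rack, fixed, empty: plywood board 340 x 100 mm, upper face 34 mm over the table. Four BLACK mandrels (pegs 28 mm across, 32 mm high) along its x axis at x = +111 (first place), +37, -37, -111 mm, y = 0; a tumbler has 9 mm play round one. Red upright end plate, 38 mm high, at x = +161. Origin: on the table under its middle; z up.
- caliper: Bystander: digital caliper lying flat, steel beam 235 mm long along its x axis, black display housing, 15 mm high, 77 mm wide over the jaws at its -x end. Origin on the table under the beam's middle.
- nippers: Bystander: gate nippers lying flat, two orange grips to -x and steel jaws to +x, about 140 mm long, 57 mm wide, 14 mm high. Origin on the table near the middle.
- white_stack: Bystander: stack of nested white tumblers, mouth down, 53 mm across, 82 mm high. Not part of the job. Origin under its centre.
- scraper: Bystander: a spatula-shaped scraper 200 mm long lying along its x axis, handle to -x. Origin under its middle.

How it is judged:
On the way, in this order (a step that is already met when the one before it is completed fails the run):
1. from the first place (red end first) of the cooling rack one tumbler is released on the first black mandrel; earlier ones still there, later ones still on the cooling rack (((x of tumbler_magenta in the frame of inspection_rack between 0.095 and 0.127 m and y of tumbler_magenta in the frame of inspection_rack between -0.016 and 0.016 m and z of tumbler_magenta in the frame of inspection_rack below 0.04 m and contact force between tumbler_magenta and the fingers below 0.05 N) or (x of tumbler_yellow in the frame of inspection_rack between 0.095 and 0.127 m and y of tumbler_yellow in the frame of inspection_rack between -0.016 and 0.016 m and z of tumbler_yellow in the frame of inspection_rack below 0.04 m and contact force between tumbler_yellow and the fingers below 0.05 N) or (x of tumbler_green in the frame of inspection_rack between 0.095 and 0.127 m and y of tumbler_green in the frame of inspection_rack between -0.016 and 0.016 m and z of tumbler_green in the frame of inspection_rack below 0.04 m and contact force between tumbler_green and the fingers below 0.05 N) or (x of tumbler_blue in the frame of inspection_rack between 0.095 and 0.127 m and y of tumbler_blue in the frame of inspection_rack between -0.016 and 0.016 m and z of tumbler_blue in the frame of inspection_rack below 0.04 m and contact force between tumbler_blue and the fingers below 0.05 N)) and ((x of tumbler_magenta in the frame of cooling_rack between 0.021 and 0.053 m and y of tumbler_magenta in the frame of cooling_rack between -0.016 and 0.016 m and z of tumbler_magenta in the frame of cooling_rack below 0.022 m) or (x of tumbler_yellow in the frame of cooling_rack between 0.021 and 0.053 m and y of tumbler_yellow in the frame of cooling_rack between -0.016 and 0.016 m and z of tumbler_yellow in the frame of cooling_rack below 0.022 m) or (x of tumbler_green in the frame of cooling_rack between 0.021 and 0.053 m and y of tumbler_green in the frame of cooling_rack between -0.016 and 0.016 m and z of tumbler_green in the frame of cooling_rack below 0.022 m) or (x of tumbler_blue in the frame of cooling_rack between 0.021 and 0.053 m and y of tumbler_blue in the frame of cooling_rack between -0.016 and 0.016 m and z of tumbler_blue in the frame of cooling_rack below 0.022 m)) and ((x of tumbler_magenta in the frame of cooling_rack between -0.053 and -0.021 m and y of tumbler_magenta in the frame of cooling_rack between -0.016 and 0.016 m and z of tumbler_magenta in the frame of cooling_rack below 0.022 m) or (x of tumbler_yellow in the frame of cooling_rack between -0.053 and -0.021 m and y of tumbler_yellow in the frame of cooling_rack between -0.016 and 0.016 m and z of tumbler_yellow in the frame of cooling_rack below 0.022 m) or (x of tumbler_green in the frame of cooling_rack between -0.053 and -0.021 m and y of tumbler_green in the frame of cooling_rack between -0.016 and 0.016 m and z of tumbler_green in the frame of cooling_rack below 0.022 m) or (x of tumbler_blue in the frame of cooling_rack between -0.053 and -0.021 m and y of tumbler_blue in the frame of cooling_rack between -0.016 and 0.016 m and z of tumbler_blue in the frame of cooling_rack below 0.022 m)) and ((x of tumbler_magenta in the frame of cooling_rack between -0.127 and -0.095 m and y of tumbler_magenta in the frame of cooling_rack between -0.016 and 0.016 m and z of tumbler_magenta in the frame of cooling_rack below 0.022 m) or (x of tumbler_yellow in the frame of cooling_rack between -0.127 and -0.095 m and y of tumbler_yellow in the frame of cooling_rack between -0.016 and 0.016 m and z of tumbler_yellow in the frame of cooling_rack below 0.022 m) or (x of tumbler_green in the frame of cooling_rack between -0.127 and -0.095 m and y of tumbler_green in the frame of cooling_rack between -0.016 and 0.016 m and z of tumbler_green in the frame of cooling_rack below 0.022 m) or (x of tumbler_blue in the frame of cooling_rack between -0.127 and -0.095 m and y of tumbler_blue in the frame of cooling_rack between -0.016 and 0.016 m and z of tumbler_blue in the frame of cooling_rack below 0.022 m))), for 0.2 s.
2. from the second place (red end first) of the cooling rack one tumbler is released on the second black mandrel; earlier ones still there, later ones still on the cooling rack (((x of tumbler_magenta in the frame of inspection_rack between 0.095 and 0.127 m and y of tumbler_magenta in the frame of inspection_rack between -0.016 and 0.016 m and z of tumbler_magenta in the frame of inspection_rack below 0.04 m and contact force between tumbler_magenta and the fingers below 0.05 N) or (x of tumbler_yellow in the frame of inspection_rack between 0.095 and 0.127 m and y of tumbler_yellow in the frame of inspection_rack between -0.016 and 0.016 m and z of tumbler_yellow in the frame of inspection_rack below 0.04 m and contact force between tumbler_yellow and the fingers below 0.05 N) or (x of tumbler_green in the frame of inspection_rack between 0.095 and 0.127 m and y of tumbler_green in the frame of inspection_rack between -0.016 and 0.016 m and z of tumbler_green in the frame of inspection_rack below 0.04 m and contact force between tumbler_green and the fingers below 0.05 N) or (x of tumbler_blue in the frame of inspection_rack between 0.095 and 0.127 m and y of tumbler_blue in the frame of inspection_rack between -0.016 and 0.016 m and z of tumbler_blue in the frame of inspection_rack below 0.04 m and contact force between tumbler_blue and the fingers below 0.05 N)) and ((x of tumbler_magenta in the frame of inspection_rack between 0.021 and 0.053 m and y of tumbler_magenta in the frame of inspection_rack between -0.016 and 0.016 m and z of tumbler_magenta in the frame of inspection_rack below 0.04 m and contact force between tumbler_magenta and the fingers below 0.05 N) or (x of tumbler_yellow in the frame of inspection_rack between 0.021 and 0.053 m and y of tumbler_yellow in the frame of inspection_rack between -0.016 and 0.016 m and z of tumbler_yellow in the frame of inspection_rack below 0.04 m and contact force between tumbler_yellow and the fingers below 0.05 N) or (x of tumbler_green in the frame of inspection_rack between 0.021 and 0.053 m and y of tumbler_green in the frame of inspection_rack between -0.016 and 0.016 m and z of tumbler_green in the frame of inspection_rack below 0.04 m and contact force between tumbler_green and the fingers below 0.05 N) or (x of tumbler_blue in the frame of inspection_rack between 0.021 and 0.053 m and y of tumbler_blue in the frame of inspection_rack between -0.016 and 0.016 m and z of tumbler_blue in the frame of inspection_rack below 0.04 m and contact force between tumbler_blue and the fingers below 0.05 N)) and ((x of tumbler_magenta in the frame of cooling_rack between -0.053 and -0.021 m and y of tumbler_magenta in the frame of cooling_rack between -0.016 and 0.016 m and z of tumbler_magenta in the frame of cooling_rack below 0.022 m) or (x of tumbler_yellow in the frame of cooling_rack between -0.053 and -0.021 m and y of tumbler_yellow in the frame of cooling_rack between -0.016 and 0.016 m and z of tumbler_yellow in the frame of cooling_rack below 0.022 m) or (x of tumbler_green in the frame of cooling_rack between -0.053 and -0.021 m and y of tumbler_green in the frame of cooling_rack between -0.016 and 0.016 m and z of tumbler_green in the frame of cooling_rack below 0.022 m) or (x of tumbler_blue in the frame of cooling_rack between -0.053 and -0.021 m and y of tumbler_blue in the frame of cooling_rack between -0.016 and 0.016 m and z of tumbler_blue in the frame of cooling_rack below 0.022 m)) and ((x of tumbler_magenta in the frame of cooling_rack between -0.127 and -0.095 m and y of tumbler_magenta in the frame of cooling_rack between -0.016 and 0.016 m and z of tumbler_magenta in the frame of cooling_rack below 0.022 m) or (x of tumbler_yellow in the frame of cooling_rack between -0.127 and -0.095 m and y of tumbler_yellow in the frame of cooling_rack between -0.016 and 0.016 m and z of tumbler_yellow in the frame of cooling_rack below 0.022 m) or (x of tumbler_green in the frame of cooling_rack between -0.127 and -0.095 m and y of tumbler_green in the frame of cooling_rack between -0.016 and 0.016 m and z of tumbler_green in the frame of cooling_rack below 0.022 m) or (x of tumbler_blue in the frame of cooling_rack between -0.127 and -0.095 m and y of tumbler_blue in the frame of cooling_rack between -0.016 and 0.016 m and z of tumbler_blue in the frame of cooling_rack below 0.022 m))), for 0.2 s.
3. from the third place (red end first) of the cooling rack one tumbler is released on the third black mandrel; earlier ones still there, later ones still on the cooling rack (((x of tumbler_magenta in the frame of inspection_rack between 0.095 and 0.127 m and y of tumbler_magenta in the frame of inspection_rack between -0.016 and 0.016 m and z of tumbler_magenta in the frame of inspection_rack below 0.04 m and contact force between tumbler_magenta and the fingers below 0.05 N) or (x of tumbler_yellow in the frame of inspection_rack between 0.095 and 0.127 m and y of tumbler_yellow in the frame of inspection_rack between -0.016 and 0.016 m and z of tumbler_yellow in the frame of inspection_rack below 0.04 m and contact force between tumbler_yellow and the fingers below 0.05 N) or (x of tumbler_green in the frame of inspection_rack between 0.095 and 0.127 m and y of tumbler_green in the frame of inspection_rack between -0.016 and 0.016 m and z of tumbler_green in the frame of inspection_rack below 0.04 m and contact force between tumbler_green and the fingers below 0.05 N) or (x of tumbler_blue in the frame of inspection_rack between 0.095 and 0.127 m and y of tumbler_blue in the frame of inspection_rack between -0.016 and 0.016 m and z of tumbler_blue in the frame of inspection_rack below 0.04 m and contact force between tumbler_blue and the fingers below 0.05 N)) and ((x of tumbler_magenta in the frame of inspection_rack between 0.021 and 0.053 m and y of tumbler_magenta in the frame of inspection_rack between -0.016 and 0.016 m and z of tumbler_magenta in the frame of inspection_rack below 0.04 m and contact force between tumbler_magenta and the fingers below 0.05 N) or (x of tumbler_yellow in the frame of inspection_rack between 0.021 and 0.053 m and y of tumbler_yellow in the frame of inspection_rack between -0.016 and 0.016 m and z of tumbler_yellow in the frame of inspection_rack below 0.04 m and contact force between tumbler_yellow and the fingers below 0.05 N) or (x of tumbler_green in the frame of inspection_rack between 0.021 and 0.053 m and y of tumbler_green in the frame of inspection_rack between -0.016 and 0.016 m and z of tumbler_green in the frame of inspection_rack below 0.04 m and contact force between tumbler_green and the fingers below 0.05 N) or (x of tumbler_blue in the frame of inspection_rack between 0.021 and 0.053 m and y of tumbler_blue in the frame of inspection_rack between -0.016 and 0.016 m and z of tumbler_blue in the frame of inspection_rack below 0.04 m and contact force between tumbler_blue and the fingers below 0.05 N)) and ((x of tumbler_magenta in the frame of inspection_rack between -0.053 and -0.021 m and y of tumbler_magenta in the frame of inspection_rack between -0.016 and 0.016 m and z of tumbler_magenta in the frame of inspection_rack below 0.04 m and contact force between tumbler_magenta and the fingers below 0.05 N) or (x of tumbler_yellow in the frame of inspection_rack between -0.053 and -0.021 m and y of tumbler_yellow in the frame of inspection_rack between -0.016 and 0.016 m and z of tumbler_yellow in the frame of inspection_rack below 0.04 m and contact force between tumbler_yellow and the fingers below 0.05 N) or (x of tumbler_green in the frame of inspection_rack between -0.053 and -0.021 m and y of tumbler_green in the frame of inspection_rack between -0.016 and 0.016 m and z of tumbler_green in the frame of inspection_rack below 0.04 m and contact force between tumbler_green and the fingers below 0.05 N) or (x of tumbler_blue in the frame of inspection_rack between -0.053 and -0.021 m and y of tumbler_blue in the frame of inspection_rack between -0.016 and 0.016 m and z of tumbler_blue in the frame of inspection_rack below 0.04 m and contact force between tumbler_blue and the fingers below 0.05 N)) and ((x of tumbler_magenta in the frame of cooling_rack between -0.127 and -0.095 m and y of tumbler_magenta in the frame of cooling_rack between -0.016 and 0.016 m and z of tumbler_magenta in the frame of cooling_rack below 0.022 m) or (x of tumbler_yellow in the frame of cooling_rack between -0.127 and -0.095 m and y of tumbler_yellow in the frame of cooling_rack between -0.016 and 0.016 m and z of tumbler_yellow in the frame of cooling_rack below 0.022 m) or (x of tumbler_green in the frame of cooling_rack between -0.127 and -0.095 m and y of tumbler_green in the frame of cooling_rack between -0.016 and 0.016 m and z of tumbler_green in the frame of cooling_rack below 0.022 m) or (x of tumbler_blue in the frame of cooling_rack between -0.127 and -0.095 m and y of tumbler_blue in the frame of cooling_rack between -0.016 and 0.016 m and z of tumbler_blue in the frame of cooling_rack below 0.022 m))), for 0.2 s.
At the end, for the whole second after the job is handed in: Each of the four mandrels of the inspection rack carries one tumbler, in the order kept from the cooling rack (red end to red end, as the stages checked it): within 16 mm of the mandrel along and across the rack, rim within 6 mm of the board, upright within 0.12 rad, at rest and released (((x of tumbler_magenta in the frame of inspection_rack between 0.095 and 0.127 m and y of tumbler_magenta in the frame of inspection_rack between -0.016 and 0.016 m and z of tumbler_magenta in the frame of inspection_rack below 0.04 m and angle between tumbler_magenta's own z axis and vertical below 0.12 rad and linear speed of tumbler_magenta below 0.05 m/s) or (x of tumbler_yellow in the frame of inspection_rack between 0.095 and 0.127 m and y of tumbler_yellow in the frame of inspection_rack between -0.016 and 0.016 m and z of tumbler_yellow in the frame of inspection_rack below 0.04 m and angle between tumbler_yellow's own z axis and vertical below 0.12 rad and linear speed of tumbler_yellow below 0.05 m/s) or (x of tumbler_green in the frame of inspection_rack between 0.095 and 0.127 m and y of tumbler_green in the frame of inspection_rack between -0.016 and 0.016 m and z of tumbler_green in the frame of inspection_rack below 0.04 m and angle between tumbler_green's own z axis and vertical below 0.12 rad and linear speed of tumbler_green below 0.05 m/s) or (x of tumbler_blue in the frame of inspection_rack between 0.095 and 0.127 m and y of tumbler_blue in the frame of inspection_rack between -0.016 and 0.016 m and z of tumbler_blue in the frame of inspection_rack below 0.04 m and angle between tumbler_blue's own z axis and vertical below 0.12 rad and linear speed of tumbler_blue below 0.05 m/s)) and ((x of tumbler_magenta in the frame of inspection_rack between 0.021 and 0.053 m and y of tumbler_magenta in the frame of inspection_rack between -0.016 and 0.016 m and z of tumbler_magenta in the frame of inspection_rack below 0.04 m and angle between tumbler_magenta's own z axis and vertical below 0.12 rad and linear speed of tumbler_magenta below 0.05 m/s) or (x of tumbler_yellow in the frame of inspection_rack between 0.021 and 0.053 m and y of tumbler_yellow in the frame of inspection_rack between -0.016 and 0.016 m and z of tumbler_yellow in the frame of inspection_rack below 0.04 m and angle between tumbler_yellow's own z axis and vertical below 0.12 rad and linear speed of tumbler_yellow below 0.05 m/s) or (x of tumbler_green in the frame of inspection_rack between 0.021 and 0.053 m and y of tumbler_green in the frame of inspection_rack between -0.016 and 0.016 m and z of tumbler_green in the frame of inspection_rack below 0.04 m and angle between tumbler_green's own z axis and vertical below 0.12 rad and linear speed of tumbler_green below 0.05 m/s) or (x of tumbler_blue in the frame of inspection_rack between 0.021 and 0.053 m and y of tumbler_blue in the frame of inspection_rack between -0.016 and 0.016 m and z of tumbler_blue in the frame of inspection_rack below 0.04 m and angle between tumbler_blue's own z axis and vertical below 0.12 rad and linear speed of tumbler_blue below 0.05 m/s)) and ((x of tumbler_magenta in the frame of inspection_rack between -0.053 and -0.021 m and y of tumbler_magenta in the frame of inspection_rack between -0.016 and 0.016 m and z of tumbler_magenta in the frame of inspection_rack below 0.04 m and angle between tumbler_magenta's own z axis and vertical below 0.12 rad and linear speed of tumbler_magenta below 0.05 m/s) or (x of tumbler_yellow in the frame of inspection_rack between -0.053 and -0.021 m and y of tumbler_yellow in the frame of inspection_rack between -0.016 and 0.016 m and z of tumbler_yellow in the frame of inspection_rack below 0.04 m and angle between tumbler_yellow's own z axis and vertical below 0.12 rad and linear speed of tumbler_yellow below 0.05 m/s) or (x of tumbler_green in the frame of inspection_rack between -0.053 and -0.021 m and y of tumbler_green in the frame of inspection_rack between -0.016 and 0.016 m and z of tumbler_green in the frame of inspection_rack below 0.04 m and angle between tumbler_green's own z axis and vertical below 0.12 rad and linear speed of tumbler_green below 0.05 m/s) or (x of tumbler_blue in the frame of inspection_rack between -0.053 and -0.021 m and y of tumbler_blue in the frame of inspection_rack between -0.016 and 0.016 m and z of tumbler_blue in the frame of inspection_rack below 0.04 m and angle between tumbler_blue's own z axis and vertical below 0.12 rad and linear speed of tumbler_blue below 0.05 m/s)) and ((x of tumbler_magenta in the frame of inspection_rack between -0.127 and -0.095 m and y of tumbler_magenta in the frame of inspection_rack between -0.016 and 0.016 m and z of tumbler_magenta in the frame of inspection_rack below 0.04 m and angle between tumbler_magenta's own z axis and vertical below 0.12 rad and linear speed of tumbler_magenta below 0.05 m/s) or (x of tumbler_yellow in the frame of inspection_rack between -0.127 and -0.095 m and y of tumbler_yellow in the frame of inspection_rack between -0.016 and 0.016 m and z of tumbler_yellow in the frame of inspection_rack below 0.04 m and angle between tumbler_yellow's own z axis and vertical below 0.12 rad and linear speed of tumbler_yellow below 0.05 m/s) or (x of tumbler_green in the frame of inspection_rack between -0.127 and -0.095 m and y of tumbler_green in the frame of inspection_rack between -0.016 and 0.016 m and z of tumbler_green in the frame of inspection_rack below 0.04 m and angle between tumbler_green's own z axis and vertical below 0.12 rad and linear speed of tumbler_green below 0.05 m/s) or (x of tumbler_blue in the frame of inspection_rack between -0.127 and -0.095 m and y of tumbler_blue in the frame of inspection_rack between -0.016 and 0.016 m and z of tumbler_blue in the frame of inspection_rack below 0.04 m and angle between tumbler_blue's own z axis and vertical below 0.12 rad and linear speed of tumbler_blue below 0.05 m/s))); the robot touches nothing.
It fails at once if a tumbler is dropped or thrown (faster than 0.8 m/s with no finger on it) ((linear speed of tumbler_magenta above 0.8 m/s and contact force between tumbler_magenta and the fingers below 0.01 N) or (linear speed of tumbler_yellow above 0.8 m/s and contact force between tumbler_yellow and the fingers below 0.01 N) or (linear speed of tumbler_green above 0.8 m/s and contact force between tumbler_green and the fingers below 0.01 N) or (linear speed of tumbler_blue above 0.8 m/s and contact force between tumbler_blue and the fingers below 0.01 N)).
It fails at once if a tumbler is tipped over (more than 50 degrees) (angle between any of tumbler_magenta, tumbler_yellow, tumbler_green, tumbler_blue's own z axis and vertical above 0.87 rad).
It fails at once if a bystander is shifted by more than 30 mm (distance of any of caliper, nippers, white_stack, scraper from where it was at the start of the episode above 0.03 m).
It also fails if it takes over 109 s, if anything falls off the work surface, if the arm or the gripper's body presses on something with over 40 N, if the wrist force passes 120 N, or if a joint passes its speed limit or range.

## Working session

There is one attempt and no reset: what is moved stays moved. The work goes in short steps, Python scripts to look and compute and a tool call to move; the robot and the scene stay as the last step left them, time stands still between calls to the robot, and variables do not carry over. Pictures are saved under pics/ and viewed, at most 14 in all, crops included, and the job is handed in when it is done.

Besides the shell and the picture viewer there is one more tool, called after "Call:" as a command line: name --argument value ..., lists and objects as JSON in quotes. carry_out: Moves the arm, as the interface text tells. Its arguments: {"type":"object","properties":{"rows":{"type":"array"},"newtons":{"type":"number"}},"required":["rows"]}

```bash
mkdir -p pics; ls
python3 - <<'E'
from plant import r
import cv2,numpy as np
s=r.get_state(); print({k:np.round(v,3).tolist() for k,v in s.items()}, r.grip_point_offset)
for n in("top","scene"):
    d=r.snapshot(n); cv2.imwrite(f"pics/{n}0.png",cv2.cvtColor(d["image"],cv2.COLOR_RGB2BGR))
    print(n,[k for k in d],d["fx"],d["cx"],d["cy"],np.round(d["pose"],3).tolist(),[ (k,d[k]) for k in d if k not in("image","pose","fx","fy","cx","cy")])
E
```

```text
pics
{'clock': 0.0, 'q': [-1.193, 0.69, -0.194, 1.566, 0.157, 0.903, -0.215], 'qd': [0.001, -0.001, 0.001, -0.0, 0.0, 0.0, -0.001], 'joint_torque': [0.001, -52.757, -1.267, -15.343, -0.053, 0.006, 0.0], 'tool_pos': [0.21, 0.588, 0.238], 'eef_rot': [0.171, 0.985, -0.001, -0.0], 'contact_force': [0.82, -0.349, -0.537], 'moment': [-0.022, 0.062, 0.039], 'finger_force': 0.0, 'opening': 0.997} 0.0187
top ['image', 'fx', 'fy', 'cx', 'cy', 'pose'] 425.33174731095664 253.21812870006738 181.6140230324857 [[0.007, 0.988, -0.157, 0.359], [-1.0, 0.006, -0.004, -0.0], [-0.003, 0.157, 0.988, 1.075], [0.0, 0.0, 0.0, 1.0]] []
scene ['image', 'fx', 'fy', 'cx', 'cy', 'pose'] 420.82723155011894 259.5235956250259 194.45220112765776 [[-0.853, -0.285, 0.436, 1.081], [0.521, -0.471, 0.712, 0.888], [0.002, 0.835, 0.55, 0.743], [0.0, 0.0, 0.0, 1.0]] []
```

View pics/top0.png

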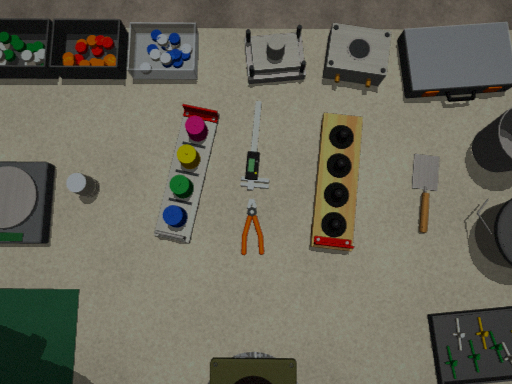

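View pics/scene0.png

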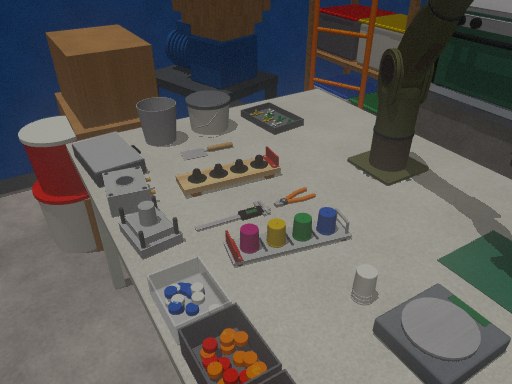

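The top view shows the cooling rack with its red end away from the robot: magenta (196,127), yellow (188,155), green (181,185), blue (174,216). The inspection rack's red end is near the robot (333,242), with its black pegs at (341,136) to (334,224). So the order is magenta, yellow, green, blue.

```bash
cat > h.py <<'E'
from plant import r
import cv2,numpy as np
from scipy.spatial.transform import Rotation as R
def snap(n,f=None):
    d=r.snapshot(n)
    if f: cv2.imwrite(f"pics/{f}.png",cv2.cvtColor(d["image"],cv2.COLOR_RGB2BGR))
    return d
def ray(d,u,v,z):
    P=d["pose"]; c=P[:3,:3]@[(u-d["cx"])/d["fx"],-(v-d["cy"])/d["fy"],-1]
    return P[:3,3]+c*(z-P[2,3])/c[2]
def blobs(m,amin):
    n,_,st,c=cv2.connectedComponentsWithStats(m.astype(np.uint8)); 
    return [(c[i],st[i]) for i in range(1,n) if st[i,4]>amin]
HUE={"magenta":(150,172),"yellow":(22,35),"green":(45,85),"blue":(100,128)}
def to_tool(target,yawaxis=None):
    "shift in cm in tool axes from current commanded pose to a world TCP target"
    s=r.get_state(); M=R.from_quat(s["eef_rot"]).as_matrix()
    return np.round(100*M.T@(np.array(target)-s["tool_pos"]),1)
E
python3 - <<'E'
from h import *
d=snap("top"); im=d["image"]; hsv=cv2.cvtColor(im,cv2.COLOR_RGB2HSV)
box=np.zeros(im.shape[:2],bool); box[95:255,150:225]=1
pts=[]
for k,(a,b) in HUE.items():
    m=(hsv[...,0]>=a)&(hsv[...,0]<=b)&(hsv[...,1]>120)&box
    c,st=max(blobs(m,20),key=lambda t:t[1][4]); 
    # bright top face only
    v=hsv[...,2]; t=m&(v>0.75*np.percentile(v[m],90)); ct,stt=max(blobs(t,10),key=lambda t:t[1][4])
    p=ray(d,*ct,.076); pts.append(p[:2]); print(k,c.round(1),st,ct.round(1),stt,p.round(4))
print("gaps",np.linalg.norm(np.diff(pts,axis=0),axis=1), np.polyfit(*np.array(pts).T,1))
box[:]=0; box[112:238,315:358]=1
m=(im.max(2)<45)&box
for c,st in blobs(m,60): print("blk",c.round(1),st,ray(d,*c,.05).round(4))
for lo,hi,b,z in ((0,8,(slice(230,255),slice(300,360)),.05),(0,8,(slice(100,125),slice(175,225)),.04)):
    h=np.zeros(im.shape[:2],bool); h[b]=1; m=((hsv[...,0]<8)|(hsv[...,0]>174))&(hsv[...,1]>150)&h
    for c,st in blobs(m,20): print("red",c.round(1),st,ray(d,*c,z).round(4))
# plywood mask
h=np.zeros(im.shape[:2],bool); h[105:255,305:370]=1
m=(hsv[...,0]>12)&(hsv[...,0]<28)&(hsv[...,1]>90)&h
cs=max(cv2.findContours(m.astype(np.uint8),0,1)[0],key=cv2.contourArea); q=cv2.boxPoints(cv2.minAreaRect(cs)); P=[ray(d,*p,.034) for p in q]; print("ply",q.round(1).tolist(),np.round(P,3).tolist())
a=cv2.resize(im[95:255,150:230],None,fx=4,fy=4,interpolation=2)[:600];b=cv2.resize(im[105:255,300:370],None,fx=4,fy=4,interpolation=2)[:600]
cv2.imwrite("pics/crop.png",cv2.cvtColor(np.hstack([a,b]),cv2.COLOR_RGB2BGR))
E
```

```text
magenta [195.8 128.1] [185 116  23  26 432] [194.2 124.4] [185 116  19  18 277] [0.6575 0.148  0.076 ]
yellow [187.7 156. ] [177 144  23  25 422] [186.  153.3] [177 144  19  19 285] [0.5854 0.1657 0.076 ]
green [181. 186.] [170 175  23  23 406] [178.9 183.9] [170 175  19  19 287] [0.5109 0.1802 0.076 ]
blue [174.4 215.8] [163 205  24  22 409] [172.1 214.6] [163 205  19  20 300] [0.4378 0.1937 0.076 ]
gaps [0.07418566 0.0759494  0.07434802] [-0.20656038  0.28503529]
blk [341.  136.6] [329 125  24  24 433] [ 0.6361 -0.2132  0.05  ]
blk [338.4 165.2] [327 154  24  24 450] [ 0.564  -0.2051  0.05  ]
blk [335.8 194.5] [324 183  24  24 458] [ 0.4913 -0.1971  0.05  ]
blk [333.4 224.3] [322 212  24  25 474] [ 0.4191 -0.1896  0.05  ]
red [332.5 241.9] [314 236  40  13 304] [ 0.3775 -0.1864  0.05  ]
red [200.3 112.6] [182 104  36  19 357] [0.6993 0.1386 0.04  ]
ply [[321.6000061035156, 242.60000610351562], [332.1000061035156, 113.4000015258789], [362.70001220703125, 115.80000305175781], [352.29998779296875, 245.10000610351562]] [[0.376, -0.163, 0.034], [0.701, -0.195, 0.034], [0.695, -0.273, 0.034], [0.37, -0.237, 0.034]]
```

View pics/crop.png

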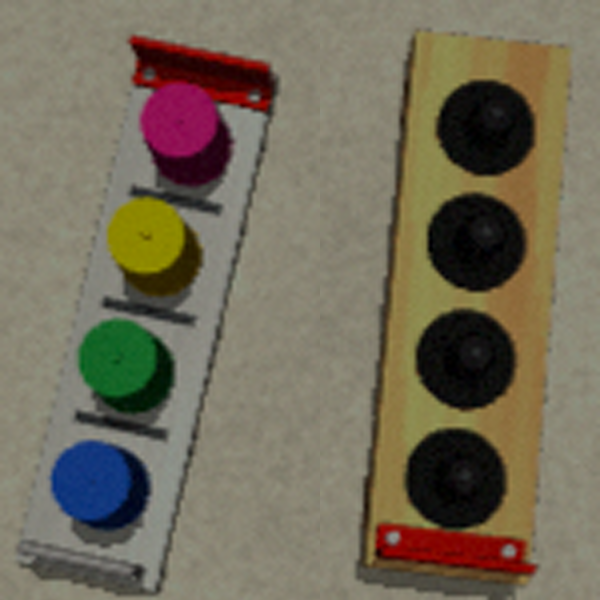

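The crop confirms this. The tumbler tops are clean discs at 74–76 mm spacing. Each black mandrel has a flat disc, about 24 px across, round its foot at board height. I'll use those discs at z=0.035.

```bash
cat >> h.py <<'E'
CUP={"m":(.6575,.148),"y":(.5854,.1657),"g":(.5109,.1802),"b":(.4378,.1937)}
YC,YI=78.25,83.8   # world heading of tool y over cooling / inspection rack
def plan(xy,z,head):
    s=r.get_state(); M=R.from_quat(s["eef_rot"]).as_matrix()
    h=np.degrees(np.arctan2(M[1,1],M[0,1]))
    print("pos",np.round(s["tool_pos"],4),"t",round(s["clock"],1),"open",round(s["opening"],3),"ff",round(s["finger_force"],2),"head",round(h,1),"tilt",np.round(np.degrees(np.arccos(-M[2,2])),2),
     "shift",to_tool((*xy,z)),"turn z",round(h-head,1))
E
python3 - <<'E'
from h import *
d=snap("top")
for u,v in((341,136.6),(338.4,165.2),(335.8,194.5),(333.4,224.3)): print(ray(d,u,v,.035).round(4))
for k in "m": plan(CUP[k],.15,YC)
E
```

```text
[ 0.6402 -0.2165  0.035 ]
[ 0.5669 -0.2081  0.035 ]
[ 0.4933 -0.1999  0.035 ]
[ 0.4201 -0.1924  0.035 ]
pos [0.2106 0.5881 0.2382] t 0.2 open 0.999 ff 0.0 head 70.3 tilt 0.06 shift [-56.9 -26.4   8.9] turn z -7.9
```

Call:
carry_out --rows '[[[-57,-26.4,0],[0,0,-7.9],0],[[-57,-26.4,0],[0,0,-7.9],0],[[-57,-26.4,0],[0,0,-7.9],0],[[-57,-26.4,0],[0,0,-7.9],0],[[-57,-26.4,0],[0,0,-7.9],0],[[-57,-26.4,0],[0,0,-7.9],0],[[-57,-26.4,0],[0,0,-7.9],0],[[-57,-26.4,0],[0,0,-7.9],0],[[-57,-26.4,0],[0,0,-7.9],0],[[-57,-26.4,0],[0,0,-7.9],0],[[-57,-26.4,0],[0,0,-7.9],0],[[-57,-26.4,0],[0,0,-7.9],0]]'

```text
clock: 1.4
tool_pos: [0.6394, 0.1657, 0.2386]
eef_rot: [0.103, 0.995, 0.0, -0.0]
contact_force: [0.2, 1.1, -0.0]
opening: 1.0
finger_force: 0.0
```

Call:
carry_out --rows '[[[0,0,0],[0,0,0],0],[[0,0,0],[0,0,0],0],[[0,0,0],[0,0,0],0]]'

```text
clock: 1.7
tool_pos: [0.637, 0.1694, 0.2385]
eef_rot: [0.102, 0.995, 0.001, -0.001]
contact_force: [-0.7, 0.1, -0.5]
opening: 1.0
finger_force: 0.0
```

Run:
```python
from h import *
plan(CUP["m"],.15,YC)
```

```text
pos [0.637  0.1694 0.2385] t 1.7 open 1.0 ff 0.0 head 78.3 tilt 0.11 shift [-2.5 -1.7  8.8] turn z 0.1
```

Call:
carry_out --rows '[[[-2.5,-1.7,4],[0,0,0],0],[[-2.5,-1.7,8.0],[0,0,0],0],[[-2.5,-1.7,8.0],[0,0,0],0],[[-2.5,-1.7,8.0],[0,0,0],0]]'

```text
clock: 2.1
tool_pos: [0.658, 0.1483, 0.1591]
eef_rot: [0.101, 0.995, 0.001, -0.001]
contact_force: [0.4, -0.7, 0.7]
opening: 1.001
finger_force: 0.0
```

Run:
```python
from h import *
snap("wrist","w1")
plan(CUP["m"],.035,YC)
d=snap("wrist"); print(d["pose"].round(3).tolist(),d["fx"],d["cx"],d["cy"])
im=d["image"];hsv=cv2.cvtColor(im,cv2.COLOR_RGB2HSV)
m=(hsv[...,0]>=150)&(hsv[...,0]<=172)&(hsv[...,1]>120)
c,st=max(blobs(m,20),key=lambda t:t[1][4]);print(c,st)
```

```text
pos [0.6592 0.1485 0.1606] t 2.1 open 1.0 ff 0.0 head 78.4 tilt 0.16 shift [ 0.2 -0.1 12.6] turn z 0.1
[[0.203, -0.936, -0.289, 0.585], [0.979, 0.195, 0.057, 0.163], [0.003, -0.294, 0.956, 0.307], [0.0, 0.0, 0.0, 1.0]] 344.102672533095 248.49077330997142 194.72543102413582
[246.01342282 191.32214765] [ 213  150   66   83 4321]
```

View pics/w1.png

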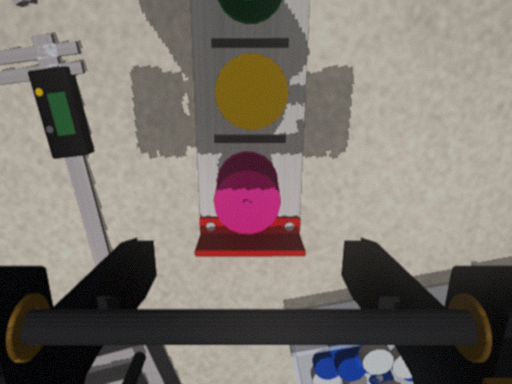

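The wrist view shows magenta centred between the fingers, with its top disc at about (246,200). Its ray gives (0.658,0.147), which agrees with the top view.

Call:
carry_out --rows '[[[0.2,-0.1,3],[0,0,0],0],[[0.2,-0.1,6],[0,0,0],0],[[0.2,-0.1,9],[0,0,0],0],[[0.2,-0.1,11],[0,0,0],0],[[0.2,-0.1,12.5],[0,0,0],0],[[0.2,-0.1,12.5],[0,0,0],0],[[0.2,-0.1,12.5],[0,0,0],0],[[0.2,-0.1,12.5],[0,0,0],0.7],[[0.2,-0.1,12.5],[0,0,0],0.7],[[0.2,-0.1,12.5],[0,0,0],0.7],[[0.2,-0.1,12.5],[0,0,0],0.7],[[0.2,-0.1,12.5],[0,0,0],0.7]]' --newtons 12

```text
clock: 3.4
tool_pos: [0.6572, 0.1453, 0.034]
eef_rot: [0.103, 0.995, 0.0, 0.0]
contact_force: [-0.4, -0.4, 2.4]
opening: 0.584
finger_force: 12.0
```

Run:
```python
from h import *
plan((.4201,-.1924),.16,YI)
```

```text
pos [0.6572 0.1453 0.034 ] t 3.4 open 0.584 ff 12.0 head 78.2 tilt 0.03 shift [ 16.3 -37.9 -12.6] turn z -5.6
```

Call:
carry_out --rows '[[[0,0,-2],[0,0,0],0.7],[[0,0,-5],[0,0,0],0.7],[[0,0,-9],[0,0,0],0.7],[[0,0,-12.5],[0,0,0],0.7],[[0,0,-12.5],[0,0,0],0.7],[[0,0,-12.5],[0,0,0],0.7],[[1.6,-3.8,-12.5],[0,0,-1],0.7],[[3.2,-7.6,-12.5],[0,0,-2],0.7],[[4.9,-11.4,-12.5],[0,0,-3],0.7],[[6.5,-15.2,-12.5],[0,0,-4],0.7],[[8.1,-19,-12.5],[0,0,-5],0.7],[[9.8,-22.8,-12.5],[0,0,-5.6],0.7]]'

```text
clock: 4.6
tool_pos: [0.5122, -0.0592, 0.1572]
eef_rot: [0.054, 0.999, 0.0, -0.002]
contact_force: [0.7, -0.1, 0.2]
opening: 0.583
finger_force: 12.0
```

Run:
```python
from h import *
plan((.4201,-.1924),.16,YI)
```

```text
pos [ 0.5122 -0.0592  0.1572] t 4.6 open 0.583 ff 12.0 head 83.8 tilt 0.19 shift [  7.7 -14.2  -0.3] turn z 0.0
```

Call:
carry_out --rows '[[[2,-3.6,0],[0,0,0],0.7],[[4,-7.2,0],[0,0,0],0.7],[[6,-10.8,0],[0,0,0],0.7],[[7.8,-14.3,-0.2],[0,0,0],0.7],[[7.8,-14.3,-0.2],[0,0,0],0.7],[[7.8,-14.3,-0.2],[0,0,0],0.7],[[7.8,-14.3,-0.2],[0,0,0],0.7]]'

```text
clock: 5.3
tool_pos: [0.4219, -0.1904, 0.1601]
eef_rot: [0.053, 0.999, 0.001, -0.0]
contact_force: [0.3, 0.2, -0.7]
opening: 0.587
finger_force: 12.0
```

Run:
```python
from h import *
plan((.4201,-.1924),.053,YI)
snap("wrist","w2")
```

```text
pos [ 0.4219 -0.1904  0.1601] t 5.3 open 0.587 ff 12.0 head 83.9 tilt 0.09 shift [ 0.2 -0.2 10.7] turn z 0.1
```

View pics/w2.png

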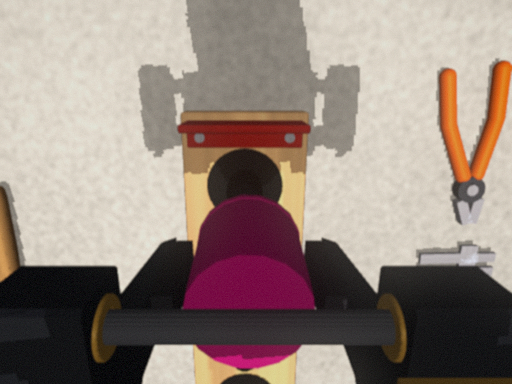

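The wrist view shows magenta held upright. The first mandrel's disc is at (244,188), in line with the tumbler and the red plate beyond it. I'll lower it.

Call:
carry_out --rows '[[[0.2,-0.2,2],[0,0,0],0.7],[[0.2,-0.2,4],[0,0,0],0.7],[[0.2,-0.2,6],[0,0,0],0.7],[[0.2,-0.2,8],[0,0,0],0.7],[[0.2,-0.2,9.3],[0,0,0],0.7],[[0.2,-0.2,10.2],[0,0,0],0.7],[[0.2,-0.2,10.7],[0,0,0],0.7],[[0.2,-0.2,10.7],[0,0,0],0.7],[[0.2,-0.2,10.7],[0,0,0],0.7]]'

```text
clock: 6.25
tool_pos: [0.4197, -0.1933, 0.054]
eef_rot: [0.054, 0.999, 0.0, 0.0]
contact_force: [1.0, -0.0, -0.7]
opening: 0.59
finger_force: 12.0
```

Call:
carry_out --rows '[[[0,0,0.1],[0,0,0],0.7],[[0,0,0.2],[0,0,0],0.7],[[0,0,0.2],[0,0,0],0.7],[[0,0,0.2],[0,0,0],0.7]]'

```text
clock: 6.65
tool_pos: [0.4195, -0.1936, 0.0519]
eef_rot: [0.054, 0.999, -0.0, 0.0]
contact_force: [0.1, -0.5, 0.2]
opening: 0.587
finger_force: 12.0
```

Call:
carry_out --rows '[[[0,0,0],[0,0,0],0.3],[[0,0,0],[0,0,0],0.1],[[0,0,0],[0,0,0],0],[[0,0,0],[0,0,0],0],[[0,0,0],[0,0,0],0],[[0,0,-2],[0,0,0],0],[[0,0,-5],[0,0,0],0],[[0,0,-9],[0,0,0],0],[[0,0,-13],[0,0,0],0],[[0,0,-13],[0,0,0],0],[[0,0,-13],[0,0,0],0]]'

```text
clock: 7.75
tool_pos: [0.4195, -0.1938, 0.1823]
eef_rot: [0.054, 0.999, -0.0, 0.001]
contact_force: [-0.5, 1.0, -0.6]
opening: 0.999
finger_force: 0.0
```

Run:
```python
from h import *
snap("wrist","w3")
plan(CUP["y"],.18,YC)
```

```text
pos [ 0.4188 -0.1936  0.1814] t 7.8 open 1.0 ff 0.0 head 83.8 tilt 0.04 shift [-12.7  37.5   0.1] turn z 5.5
```

View pics/w3.png

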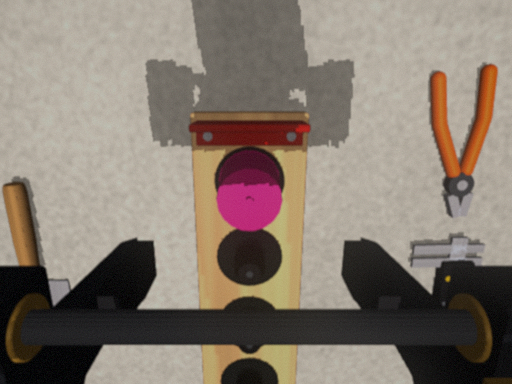

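The wrist view shows magenta standing upright and centred on the first mandrel (249,195), next to the red plate. Next is yellow.

Call:
carry_out --rows '[[[-1.3,3.8,0],[0,0,1],0],[[-2.6,7.6,0],[0,0,2],0],[[-3.9,11.4,0],[0,0,3],0],[[-5.2,15.2,0],[0,0,4],0],[[-6.5,19,0],[0,0,5],0],[[-7.8,22.8,0],[0,0,5.5],0],[[-9.1,26.6,0],[0,0,5.5],0],[[-10.4,30.4,0],[0,0,5.5],0],[[-11.6,34.2,0],[0,0,5.5],0],[[-12.7,37.5,0],[0,0,5.5],0],[[-12.7,37.5,2],[0,0,5.5],0],[[-12.7,37.5,2],[0,0,5.5],0]]'

```text
clock: 9.0
tool_pos: [0.5834, 0.1659, 0.1575]
eef_rot: [0.101, 0.995, -0.002, -0.004]
contact_force: [-1.1, -1.2, -0.5]
opening: 0.998
finger_force: 0.0
```

```bash
cat >> h.py <<'E'
def check(k,z=.035):
    "wrist-view fix of the top face (76 mm) of tumbler k, and the shift to it"
    d=r.snapshot("wrist"); h=cv2.cvtColor(d["image"],cv2.COLOR_RGB2HSV); a,b=HUE[k]
    m=(h[...,0]>=a)&(h[...,0]<=b)&(h[...,1]>120); v=h[...,2]
    c,st=max(blobs(m&(v>.8*np.percentile(v[m],80)),20),key=lambda t:t[1][4])
    p=ray(d,*c,.076); print(k,c.round(),st,"wrist",p.round(4),"top",CUP[k[0]]); plan(CUP[k[0]],z,YC)
E
python3 -c "
from h import *
check('yellow')"
```

```text
yellow [248. 212.] [ 216  190   66   48 2614] wrist [0.5893 0.1641 0.076 ] top (0.5854, 0.1657)
pos [0.584  0.1647 0.1588] t 9.1 open 1.001 ff 0.0 head 78.4 tilt 0.39 shift [-0.2  0.2 12.4] turn z 0.1
```

Call:
carry_out --rows '[[[-0.2,0.1,3],[0,0,0],0],[[-0.2,0.1,6],[0,0,0],0],[[-0.2,0.1,9],[0,0,0],0],[[-0.2,0.1,11],[0,0,0],0],[[-0.2,0.1,12.4],[0,0,0],0],[[-0.2,0.1,12.4],[0,0,0],0],[[-0.2,0.1,12.4],[0,0,0],0],[[-0.2,0.1,12.4],[0,0,0],0.7],[[-0.2,0.1,12.4],[0,0,0],0.7],[[-0.2,0.1,12.4],[0,0,0],0.7],[[-0.2,0.1,12.4],[0,0,0],0.7],[[-0.2,0.1,12.4],[0,0,0],0.7]]' --newtons 12

```text
clock: 10.25
tool_pos: [0.5883, 0.1662, 0.0379]
eef_rot: [0.102, 0.995, 0.0, 0.0]
contact_force: [-1.5, 0.6, 1.9]
opening: 0.567
finger_force: 9.0
```

```bash
python3 -c "
from h import *
plan((.4933,-.1999),.18,YI)"
```

```text
pos [0.5883 0.1662 0.0379] t 10.2 open 0.567 ff 8.96 head 78.3 tilt 0.02 shift [  1.9 -37.8 -14.2] turn z -5.5
```

Call:
carry_out --rows '[[[0,0,0],[0,0,0],0.7],[[0,0,-2],[0,0,0],0.7],[[0,0,-5],[0,0,0],0.7],[[0,0,-9],[0,0,0],0.7],[[0,0,-14],[0,0,0],0.7],[[0,0,-14],[0,0,0],0.7],[[0.2,-4,-14],[0,0,-1],0.7],[[0.4,-8,-14],[0,0,-2],0.7],[[0.6,-12,-14],[0,0,-3],0.7],[[0.8,-16,-14],[0,0,-4],0.7],[[1,-20,-14],[0,0,-5],0.7],[[1.2,-24,-14],[0,0,-5.5],0.7]]'

```text
clock: 11.45
tool_pos: [0.527, -0.0678, 0.1772]
eef_rot: [0.054, 0.999, 0.0, -0.0]
contact_force: [0.6, -0.3, -0.9]
opening: 0.567
finger_force: 12.0
```

```bash
python3 -c "
from h import *
plan((.4933,-.1999),.18,YI)"
```

```text
pos [ 0.527  -0.0678  0.1772] t 11.4 open 0.567 ff 12.0 head 83.8 tilt 0.04 shift [  1.9 -13.5  -0.3] turn z 0.0
```

Call:
carry_out --rows '[[[0.5,-3.5,0],[0,0,0],0.7],[[1,-7,0],[0,0,0],0.7],[[1.5,-10.5,0],[0,0,0],0.7],[[1.9,-13.5,0],[0,0,0],0.7],[[1.9,-13.5,0],[0,0,0],0.7],[[1.9,-13.5,2],[0,0,0],0.7],[[1.9,-13.5,4],[0,0,0],0.7],[[1.9,-13.5,4],[0,0,0],0.7],[[1.9,-13.5,4],[0,0,0],0.7]]'

```text
clock: 12.35
tool_pos: [0.4944, -0.1977, 0.1375]
eef_rot: [0.054, 0.999, 0.0, -0.0]
contact_force: [-0.2, -0.0, 0.5]
opening: 0.571
finger_force: 12.0
```

```bash
python3 -c "
from h import *
plan((.4933,-.1999),.056,YI)"
```

```text
pos [ 0.4944 -0.1977  0.1375] t 12.3 open 0.571 ff 12.0 head 83.9 tilt 0.07 shift [ 0.1 -0.2  8.2] turn z 0.1
```

Call:
carry_out --rows '[[[0.1,-0.2,2],[0,0,0],0.7],[[0.1,-0.2,4],[0,0,0],0.7],[[0.1,-0.2,6],[0,0,0],0.7],[[0.1,-0.2,7.2],[0,0,0],0.7],[[0.1,-0.2,7.8],[0,0,0],0.7],[[0.1,-0.2,8.1],[0,0,0],0.7],[[0.1,-0.2,8.1],[0,0,0],0.7],[[0.1,-0.2,8.1],[0,0,0],0.7]]'

```text
clock: 13.15
tool_pos: [0.4936, -0.2005, 0.0573]
eef_rot: [0.054, 0.999, -0.0, 0.001]
contact_force: [0.6, 0.2, 0.2]
opening: 0.57
finger_force: 12.0
```

Call:
carry_out --rows '[[[0,0,0.1],[0,0,0],0.7],[[0,0,0.1],[0,0,0],0.7],[[0,0,0.1],[0,0,0],0.3],[[0,0,0.1],[0,0,0],0.1],[[0,0,0.1],[0,0,0],0],[[0,0,0.1],[0,0,0],0],[[0,0,0.1],[0,0,0],0],[[0,0,-2],[0,0,0],0],[[0,0,-5],[0,0,0],0],[[0,0,-9],[0,0,0],0],[[0,0,-12.5],[0,0,0],0],[[0,0,-12.5],[0,0,0],0]]'

```text
clock: 14.35
tool_pos: [0.4959, -0.201, 0.1858]
eef_rot: [0.054, 0.999, -0.001, 0.004]
contact_force: [1.0, 0.9, 1.0]
opening: 0.997
finger_force: 0.0
```

Run:
```python
from h import *
d=snap("wrist","w4")
plan(CUP["g"],.18,YC)
```

```text
pos [ 0.4945 -0.2008  0.1837] t 14.4 open 1.002 ff 0.0 head 83.8 tilt 0.27 shift [ 2.5 38.1  0.3] turn z 5.5
```

View pics/w4.png

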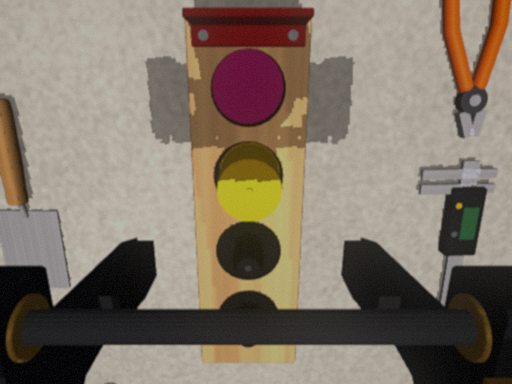

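The wrist view shows magenta (248,87) and yellow (249,185) both seated and centred on the rack. Next is green.

Call:
carry_out --rows '[[[0.3,3.8,0],[0,0,1],0],[[0.5,7.6,0],[0,0,2],0],[[0.8,11.4,0],[0,0,3],0],[[1,15.2,0],[0,0,4],0],[[1.3,19,0],[0,0,5],0],[[1.5,22.8,0],[0,0,5.5],0],[[1.8,26.6,0],[0,0,5.5],0],[[2,30.4,0],[0,0,5.5],0],[[2.3,34.2,0],[0,0,5.5],0],[[2.5,38.1,0],[0,0,5.5],0],[[2.5,38.1,2],[0,0,5.5],0],[[2.5,38.1,2],[0,0,5.5],0]]'

```text
clock: 15.6
tool_pos: [0.507, 0.1813, 0.1588]
eef_rot: [0.1, 0.995, -0.002, -0.003]
contact_force: [-0.7, 0.2, -1.1]
opening: 0.998
finger_force: 0.0
```

```bash
python3 -c "
from h import *
check('green')"
```

```text
green [248. 212.] [ 216  189   65   50 2678] wrist [0.5136 0.179  0.076 ] top (0.5109, 0.1802)
pos [0.5077 0.18   0.1598] t 15.7 open 0.997 ff 0.0 head 78.3 tilt 0.32 shift [-0.4  0.1 12.5] turn z 0.1
```

Call:
carry_out --rows '[[[-0.3,0,3],[0,0,0],0],[[-0.3,0,6],[0,0,0],0],[[-0.3,0,9],[0,0,0],0],[[-0.3,0,11],[0,0,0],0],[[-0.3,0,12.4],[0,0,0],0],[[-0.3,0,12.4],[0,0,0],0],[[-0.3,0,12.4],[0,0,0],0],[[-0.3,0,12.4],[0,0,0],0.7],[[-0.3,0,12.4],[0,0,0],0.7],[[-0.3,0,12.4],[0,0,0],0.7],[[-0.3,0,12.4],[0,0,0],0.7],[[-0.3,0,12.4],[0,0,0],0.7]]' --newtons 12

```text
clock: 16.85
tool_pos: [0.5125, 0.1805, 0.038]
eef_rot: [0.102, 0.995, 0.0, 0.0]
contact_force: [-0.1, -0.1, 2.4]
opening: 0.586
finger_force: 12.0
```

```bash
python3 -c "
from h import *
plan((.5669,-.2081),.18,YI)"
```

```text
pos [0.5125 0.1805 0.038 ] t 16.9 open 0.586 ff 12.0 head 78.3 tilt 0.02 shift [-13.2 -36.9 -14.2] turn z -5.5
```

Grasped with the TCP 22 mm above the rim, so I'll set it down at 0.056.

Call:
carry_out --rows '[[[0,0,-2],[0,0,0],0.7],[[0,0,-5],[0,0,0],0.7],[[0,0,-9],[0,0,0],0.7],[[0,0,-14],[0,0,0],0.7],[[0,0,-14],[0,0,0],0.7],[[-1.4,-3.9,-14],[0,0,-1],0.7],[[-2.8,-7.8,-14],[0,0,-2],0.7],[[-4.2,-11.7,-14],[0,0,-3],0.7],[[-5.6,-15.6,-14],[0,0,-4],0.7],[[-7,-19.5,-14],[0,0,-5],0.7],[[-8.4,-23.4,-14],[0,0,-5.5],0.7],[[-9.8,-27.3,-14],[0,0,-5.5],0.7]]'

```text
clock: 18.05
tool_pos: [0.5526, -0.1085, 0.1771]
eef_rot: [0.054, 0.999, 0.0, -0.0]
contact_force: [0.0, 0.6, -0.4]
opening: 0.586
finger_force: 12.0
```

```bash
python3 -c "
from h import *
plan((.5669,-.2081),.18,YI)"
```

```text
pos [ 0.5526 -0.1085  0.1771] t 18.1 open 0.586 ff 12.0 head 83.8 tilt 0.05 shift [-2.5 -9.8 -0.3] turn z 0.0
```

Call:
carry_out --rows '[[[-0.9,-3.5,0],[0,0,0],0.7],[[-1.8,-7,0],[0,0,0],0.7],[[-2.5,-9.8,0],[0,0,0],0.7],[[-2.5,-9.8,0],[0,0,0],0.7],[[-2.5,-9.8,2],[0,0,0],0.7],[[-2.5,-9.8,4],[0,0,0],0.7],[[-2.5,-9.8,4],[0,0,0],0.7],[[-2.5,-9.8,4],[0,0,0],0.7]]'

```text
clock: 18.85
tool_pos: [0.5671, -0.2058, 0.1375]
eef_rot: [0.053, 0.999, 0.0, -0.001]
contact_force: [-0.1, 0.1, -0.6]
opening: 0.586
finger_force: 12.0
```

```bash
python3 -c "
from h import *
plan((.5669,-.2081),.056,YI)"
```

```text
pos [ 0.5671 -0.2058  0.1375] t 18.9 open 0.586 ff 12.0 head 83.9 tilt 0.08 shift [-0.  -0.2  8.1] turn z 0.1
```

Call:
carry_out --rows '[[[0,-0.2,2],[0,0,0],0.7],[[0,-0.2,4],[0,0,0],0.7],[[0,-0.2,6],[0,0,0],0.7],[[0,-0.2,7.2],[0,0,0],0.7],[[0,-0.2,7.8],[0,0,0],0.7],[[0,-0.2,8.1],[0,0,0],0.7],[[0,-0.2,8.1],[0,0,0],0.7],[[0,-0.2,8.1],[0,0,0],0.7]]'

```text
clock: 19.65
tool_pos: [0.5676, -0.2089, 0.0574]
eef_rot: [0.054, 0.999, -0.0, 0.001]
contact_force: [1.2, 0.9, 0.0]
opening: 0.586
finger_force: 12.0
```

Call:
carry_out --rows '[[[0,0,0.1],[0,0,0],0.7],[[0,0,0.1],[0,0,0],0.7],[[0,0,0.1],[0,0,0],0.3],[[0,0,0.1],[0,0,0],0.1],[[0,0,0.1],[0,0,0],0],[[0,0,0.1],[0,0,0],0],[[0,0,0.1],[0,0,0],0],[[0,0,-2],[0,0,0],0],[[0,0,-5],[0,0,0],0],[[0,0,-9],[0,0,0],0],[[0,0,-12.5],[0,0,0],0],[[0,0,-12.5],[0,0,0],0]]'

```text
clock: 20.85
tool_pos: [0.5703, -0.2093, 0.1866]
eef_rot: [0.054, 0.999, -0.001, 0.005]
contact_force: [0.6, -0.3, 1.1]
opening: 0.999
finger_force: 0.0
```

Run:
```python
from h import *
d=snap("wrist","w5")
plan(CUP["b"],.18,YC)
```

```text
pos [ 0.5686 -0.2092  0.1841] t 20.9 open 0.998 ff 0.0 head 83.8 tilt 0.3 shift [17.4 38.6  0.3] turn z 5.5
```

View pics/w5.png

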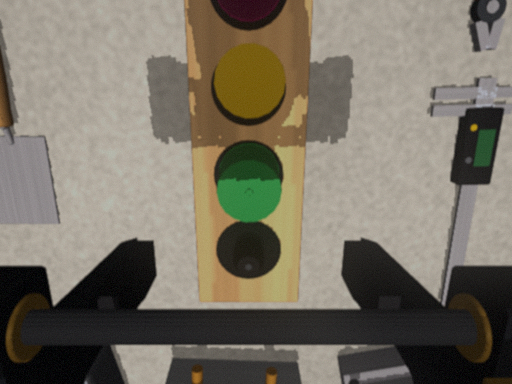

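The wrist view shows green (249,185) seated on the third mandrel and the fourth (249,250) free. Next is blue.

Call:
carry_out --rows '[[[1.7,3.8,0],[0,0,1],0],[[3.4,7.6,0],[0,0,2],0],[[5.1,11.4,0],[0,0,3],0],[[6.8,15.2,0],[0,0,4],0],[[8.5,19,0],[0,0,5],0],[[10.2,22.8,0],[0,0,5.5],0],[[11.9,26.6,0],[0,0,5.5],0],[[13.6,30.4,0],[0,0,5.5],0],[[15.4,34.2,0],[0,0,5.5],0],[[17.4,38.5,0],[0,0,5.5],0],[[17.4,38.5,2],[0,0,5.5],0],[[17.4,38.5,2],[0,0,5.5],0]]'

```text
clock: 22.1
tool_pos: [0.4332, 0.193, 0.1594]
eef_rot: [0.1, 0.995, -0.002, -0.002]
contact_force: [-0.4, -0.3, -0.5]
opening: 1.0
finger_force: 0.0
```

```bash
python3 -c "
from h import *
check('blue')"
```

```text
blue [250. 212.] [ 218  188   65   52 2741] wrist [0.4403 0.1922 0.076 ] top (0.4378, 0.1937)
pos [0.4341 0.1917 0.1602] t 22.1 open 1.001 ff 0.0 head 78.4 tilt 0.29 shift [-0.4  0.3 12.5] turn z 0.1
```

Call:
carry_out --rows '[[[-0.4,0.2,3],[0,0,0],0],[[-0.4,0.2,6],[0,0,0],0],[[-0.4,0.2,9],[0,0,0],0],[[-0.4,0.2,11],[0,0,0],0],[[-0.4,0.2,12.4],[0,0,0],0],[[-0.4,0.2,12.4],[0,0,0],0],[[-0.4,0.2,12.4],[0,0,0],0],[[-0.4,0.2,12.4],[0,0,0],0.7],[[-0.4,0.2,12.4],[0,0,0],0.7],[[-0.4,0.2,12.4],[0,0,0],0.7],[[-0.4,0.2,12.4],[0,0,0],0.7],[[-0.4,0.2,12.4],[0,0,0],0.7]]' --newtons 12

```text
clock: 23.35
tool_pos: [0.44, 0.1938, 0.0379]
eef_rot: [0.102, 0.995, 0.0, 0.0]
contact_force: [-0.1, 0.3, 0.7]
opening: 0.573
finger_force: 7.4
```

```bash
python3 -c "
from h import *
plan((.6402,-.2165),.18,YI)"
```

```text
pos [0.44   0.1938 0.0379] t 23.4 open 0.573 ff 7.37 head 78.3 tilt 0.02 shift [-27.9 -36.1 -14.2] turn z -5.5
```

Call:
carry_out --rows '[[[0,0,0],[0,0,0],0.7],[[0,0,-2],[0,0,0],0.7],[[0,0,-5],[0,0,0],0.7],[[0,0,-9],[0,0,0],0.7],[[0,0,-14],[0,0,0],0.7],[[0,0,-14],[0,0,0],0.7],[[-2.8,-3.6,-14],[0,0,-1],0.7],[[-5.6,-7.2,-14],[0,0,-2],0.7],[[-8.4,-10.8,-14],[0,0,-3],0.7],[[-11.2,-14.4,-14],[0,0,-4],0.7],[[-14,-18,-14],[0,0,-5],0.7],[[-16.8,-21.6,-14],[0,0,-5.5],0.7]]'

```text
clock: 24.55
tool_pos: [0.5606, -0.0536, 0.1768]
eef_rot: [0.054, 0.999, 0.0, -0.001]
contact_force: [0.8, -0.6, 0.4]
opening: 0.572
finger_force: 12.0
```

```bash
python3 -c "
from h import *
plan((.6402,-.2165),.18,YI)"
```

```text
pos [ 0.5606 -0.0536  0.1768] t 24.6 open 0.572 ff 12.0 head 83.8 tilt 0.09 shift [ -9.7 -15.3  -0.3] turn z 0.0
```

Call:
carry_out --rows '[[[-2.4,-3.8,0],[0,0,0],0.7],[[-4.8,-7.6,0],[0,0,0],0.7],[[-7.2,-11.4,0],[0,0,0],0.7],[[-9.7,-15.3,0],[0,0,0],0.7],[[-9.7,-15.3,0],[0,0,0],0.7],[[-9.7,-15.3,2],[0,0,0],0.7],[[-9.7,-15.3,4],[0,0,0],0.7],[[-9.7,-15.3,4],[0,0,0],0.7],[[-9.7,-15.3,4],[0,0,0],0.7]]'

```text
clock: 25.45
tool_pos: [0.6401, -0.2138, 0.1371]
eef_rot: [0.054, 0.999, 0.0, -0.001]
contact_force: [-0.1, -0.7, -0.1]
opening: 0.57
finger_force: 12.0
```

```bash
python3 -c "
from h import *
plan((.6402,-.2165),.056,YI)"
```

```text
pos [ 0.6401 -0.2138  0.1371] t 25.4 open 0.57 ff 12.0 head 83.8 tilt 0.1 shift [-0.1 -0.3  8.1] turn z 0.0
```

Call:
carry_out --rows '[[[0,-0.2,2],[0,0,0],0.7],[[0,-0.2,4],[0,0,0],0.7],[[0,-0.2,6],[0,0,0],0.7],[[0,-0.2,7.2],[0,0,0],0.7],[[0,-0.2,7.8],[0,0,0],0.7],[[0,-0.2,8.1],[0,0,0],0.7],[[0,-0.2,8.1],[0,0,0],0.7],[[0,-0.2,8.1],[0,0,0],0.7]]'

```text
clock: 26.25
tool_pos: [0.641, -0.2164, 0.0576]
eef_rot: [0.054, 0.999, -0.0, 0.001]
contact_force: [-0.5, 0.1, -0.1]
opening: 0.57
finger_force: 12.0
```

Call:
carry_out --rows '[[[0,0,0.1],[0,0,0],0.7],[[0,0,0.1],[0,0,0],0.7],[[0,0,0.1],[0,0,0],0.3],[[0,0,0.1],[0,0,0],0.1],[[0,0,0.1],[0,0,0],0],[[0,0,0.1],[0,0,0],0],[[0,0,0.1],[0,0,0],0],[[0,0,-2],[0,0,0],0],[[0,0,-5],[0,0,0],0],[[0,0,-9],[0,0,0],0],[[0,0,-12.5],[0,0,0],0],[[0,0,-12.5],[0,0,0],0]]'

```text
clock: 27.45
tool_pos: [0.6439, -0.2167, 0.1874]
eef_rot: [0.054, 0.999, -0.001, 0.005]
contact_force: [0.6, -0.1, 0.2]
opening: 1.0
finger_force: 0.0
```

Call:
carry_out --rows '[[[0,4,0],[0,0,0],0],[[0,8,0],[0,0,0],0],[[0,12,0],[0,0,0],0],[[0,16,0],[0,0,0],0],[[0,20,0],[0,0,0],0],[[0,20,0],[0,0,0],0],[[0,20,0],[0,0,0],0],[[0,20,0],[0,0,0],0]]'

```text
clock: 28.25
tool_pos: [0.6616, -0.0194, 0.1811]
eef_rot: [0.055, 0.998, -0.001, -0.0]
contact_force: [0.2, -0.9, 0.5]
opening: 1.0
finger_force: 0.0
```

Run:
```python
from h import *
d=snap("scene","s9"); s=d["image"]; t=snap("top")["image"]
cv2.imwrite("pics/end.png",cv2.cvtColor(np.vstack([cv2.resize(s[130:280,120:340],(800,545))]),cv2.COLOR_RGB2BGR))
cv2.imwrite("pics/endtop.png",cv2.cvtColor(t,cv2.COLOR_RGB2BGR))
```

```text
(no output)
```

View pics/end.png

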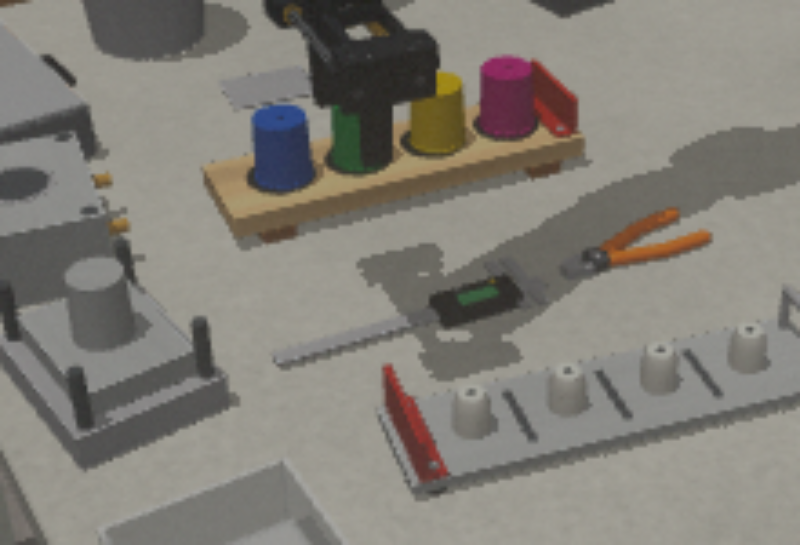

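View pics/endtop.png

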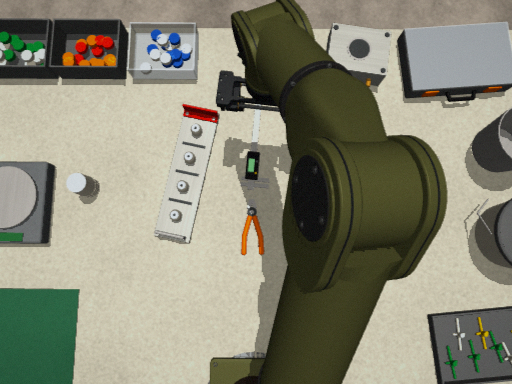

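The scene view shows all four tumblers upright and flat on the board: magenta (508,97) by the red plate, then yellow (437,112), green (350,135) and blue (282,148). The cooling rack is empty, the bystanders I can see have not moved, and the gripper is clear.

```bash
python3 -c "
from plant import r
print(r.finish_job())"
```

```text
the job is handed in; nothing more can be done
None
```

All four tumblers (magenta, yellow, green, blue) are on the inspection rack in their moulded order with magenta next to the red plate, and the job is handed in after about 28 s of robot time; no verdict was returned.

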